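# Put the nursery toys away in their trays

## Robot

A 7-joint arm with a two-finger parallel gripper is mounted at the origin on the work surface. World frame = base frame: x ahead of the robot, y to its left, z up, the work surface at z = 0. Lengths are in m, angles in rad, forces in N, time in s.
With the tool pointing down it reaches from about 0.4 to 0.85 m from the base axis. Payload 4.5 kg.
Tool frame: the origin (TCP) lies on the centre line of the jaws, within the pads' length; the fingertips stand r.tip_reach ahead of it and the grasp point (between the pads) lies 3 mm ahead of it (r.tip_reach is the distance from the TCP to the fingertips, in m); z points along the fingers, y is the line along which they close (so a half turn about z gives the same grasp; the last joint's range is limited). The gripper opens to 88 mm and grips with 3 to 60 N. Pads are 18 mm wide; open, the fingers measure 123 mm over their backs; the gripper's body (75 mm by 187 mm) begins 45 mm behind the grasp point.
Start: joints at [1.324, 0.689, -0.195, 1.565, 0.157, 0.902, -0.215], TCP at [0.173, -0.601, 0.261] pointing down, gripper open.
Joint ranges: [-3.01, 3.01], [-0.46, 2.08], [-1.47, 1.51], [0.13, 2.56], [-1, 4.14], [0.04, 2.09], [-2.66, 2.66]. Speed limits (rad/s): [2.57, 2.57, 3.14, 3.14, 3.14, 3.14, 3.14].

## Interface

Orientations are given as a unit quaternion [x, y, z, w].
In Python, from plant import readout, eyes, ticket, r gives the robot as it stands. The module is installed in compiled form; this text tells all that it offers.
- The arm moves only by the tool carry_out, never from a script. Its argument "motion" is a list that holds one entry, the list of rows, each a list of 7 numbers: the shift along the tool's x, y, z in mm, then the turn, a rotation vector about the tool's x, y, z in rad, then the opening in per cent of the stroke, from 0 (shut) to 100 (fully open). In form: [[[dx, dy, dz, ax, ay, az, claw], ...]]. A call has 1 to 8 rows; each row shifts and turns the commanded pose from where the row before left it, along the tool's axes as they then stand; what a row does not reach is not made up. A row lasts 1/10 s, in which the tool goes at most 50 mm and 8.59 degrees, less where a joint would pass 70% of its speed; a pose out of reach is approached as far as the arm can. A call is refused whole if a number of a shift passes 50 or a number of a turn 0.15, either way. A call with a gripper value outside its range is refused whole. The fingers move at their own pace and stop on an object; "squeeze" is the grip in N (left out, the last holds). Time passes only in rows, so rows that do not move let the fingers close. It gives the time, the measured TCP pose, the force and the opening at its end, in the units of the state.
- readout.get_state(): the state, without advancing time (a new reading comes with each control period).
- eyes.snapshot(name): name is "scene" or "top" or "wrist"; returns a dict with "pixels" (400x640x3 uint8, red, green, blue), "K" (3x3 intrinsics, pixels), "origin" and "attitude" of the camera in the world. Camera axes: x right, y down, z forward; pixel columns grow to the right and rows downward; lengths in m; the calibration is good to about 2 mm. A picture is of the moment at which its call begins. There is no depth.
- ticket.finish_job(): hands the job in, once; it reports no verdict.
The state is a dict: "clock": time; "q": joint angles; "qd": joint speeds; "joint_torque": joint torques, N m; "tool_pos": TCP position; "eef_rot": TCP orientation; "contact_force": force on the tool from outside, world axes, zero at the start; "moment": the same for the moment, N m; "opening": opening from 0.0 (shut) to 1.0 (fully open).
Only numpy, scipy, OpenCV 4.12 (cv2) and the standard library are available. Lean on these libraries where they do the work, as an engineer would, in place of code of your own. Each camera call takes 0.05 s, during which the arm holds its last target. There are 200 camera calls.

## Task

Tidy the toys on the blue shelf top into their shallow wooden trays: one plain brick flat in each of the two bays of the divided tray, the roof block in the square tray, the spinning top standing in the middle of the round dish, and the duck on its wheels lengthwise in the oblong tray. Keep every toy the way up it stands now, lying or standing flat on its tray's floor and not on a rim, and leave the wooden skittle standing where it is.

Things in the scene. Friction and masses are not known exactly. Their poses are not given: they have to be found in the camera images.
- brick_a: Plain pale wooden building brick, 70 x 35 x 35 mm (x, y, z), about 56 g, lying flat and loose on the shelf top, any heading. Origin: centre of its underside; x along its length, z up. The two bricks are alike and interchangeable.
- brick_b: Plain pale wooden building brick, 70 x 35 x 35 mm (x, y, z), about 56 g, lying flat and loose on the shelf top, any heading. Origin: centre of its underside; x along its length, z up. The two bricks are alike and interchangeable.
- roof_block: Faded red wooden roof block: a triangular prism, ridge along x. 50 mm long (x, upright end faces), base 60 mm wide (y), 38 mm high, 4 mm upright edges below the slopes; 45 g. Grip it by the two end faces (along x), not by the slopes. Loose, any heading. Origin: centre of its underside, z up.
- spinning_top: Striped tin spinning top standing upright on a flat round foot (30 mm across): belly 56 mm across, 14 to 20 mm above its underside, narrowing to 20 mm across at 32 mm; above that an upright straight wooden handle 18 mm across, from 33 to 63 mm. About 70 g, loose. Origin: centre of its underside, z up along the handle.
- duck: Yellow lacquered wooden duck on 4 wheels that do not turn; 80 g, loose, any heading. Body x -38 to +28 mm, 30 mm wide (y), upright sides from 10 to 46 mm height, edges rounded 9 mm; head a 27 mm ball at x = +21, top at 69 mm; beak to x = +44. Wheels 16 mm in diameter, axles at x = -20 and +20, 44 mm over the wheels. Origin: under the wheels, midway between the axles; x to the beak, z up.
- skittle: Bystander: small turned wooden skittle standing upright, 34 mm across, 60 mm tall, loose. Not to be moved. Origin: centre of its underside.
- brick_tray: Divided tray, outside 102 (x) by 132 mm (y), a 4 mm divider as high as the rim along x: two bays, each inside 94 (x) by 60 mm (y), centred at y = -32 and +32 mm of its frame. One brick in each bay, its length along x. Fixed; pale floor 4 mm thick, rim 4 mm thick, rim top 10 mm above the shelf top. Origin: centre of its underside, on the shelf top. Heading varies.
- roof_tray: Square tray, outside 88 x 88 mm, inside 80 x 80 mm. The roof block belongs in it, either way round. Fixed; pale floor 4 mm thick, rim 4 mm thick, rim top 10 mm above the shelf top. Origin: centre of its underside, on the shelf top. Heading varies.
- duck_stall: Oblong undivided tray, outside 108 mm (x) by 72 mm (y), inside 100 x 64 mm. For the duck, lengthwise along x, facing either way; beak or tail may overhang the rim. Fixed; pale floor 4 mm thick, rim 4 mm thick, rim top 10 mm above the shelf top. Origin: centre of its underside, on the shelf top. Heading varies.
- top_dish: Round dish, 88 mm across outside, 80 mm across inside. The spinning top belongs in its middle. Fixed; pale floor 4 mm thick, rim 4 mm thick, rim top 10 mm above the shelf top. Origin: centre of its underside, on the shelf top. Heading varies.
Not all that is in view belongs to the job. Leave any purple look-alike of the spinning_top alone.

How it is judged:
At the end, for the whole second after the job is handed in: Off centre at most: bricks 15 mm in their bays, roof block 19 mm each way, duck 23 mm along, 15 mm across and 0.3 rad, top 18 mm. Every toy on its tray floor (underside under 7.5 mm above the shelf top), upright within 0.1 rad, released, at rest ((((x of brick_a in the frame of brick_tray between -0.015 and 0.015 m and y of brick_a in the frame of brick_tray between 0.017 and 0.047 m and z of brick_a in the frame of brick_tray below 0.0075 m and angle between brick_a's own z axis and vertical below 0.1 rad) and (x of brick_b in the frame of brick_tray between -0.015 and 0.015 m and y of brick_b in the frame of brick_tray between -0.047 and -0.017 m and z of brick_b in the frame of brick_tray below 0.0075 m and angle between brick_b's own z axis and vertical below 0.1 rad)) or ((x of brick_a in the frame of brick_tray between -0.015 and 0.015 m and y of brick_a in the frame of brick_tray between -0.047 and -0.017 m and z of brick_a in the frame of brick_tray below 0.0075 m and angle between brick_a's own z axis and vertical below 0.1 rad) and (x of brick_b in the frame of brick_tray between -0.015 and 0.015 m and y of brick_b in the frame of brick_tray between 0.017 and 0.047 m and z of brick_b in the frame of brick_tray below 0.0075 m and angle between brick_b's own z axis and vertical below 0.1 rad))) and x of roof_block in the frame of roof_tray between -0.019 and 0.019 m and y of roof_block in the frame of roof_tray between -0.019 and 0.019 m and z of roof_block in the frame of roof_tray below 0.0075 m and angle between each of roof_block, duck, spinning_top's own z axis and vertical below 0.1 rad and x of duck in the frame of duck_stall between -0.023 and 0.023 m and y of duck in the frame of duck_stall between -0.015 and 0.015 m and z of duck in the frame of duck_stall below 0.0075 m and angle between the x axis of duck and the x axis of duck_stall, either way round below 0.3 rad and horizontal distance between spinning_top and top_dish below 0.018 m and z of spinning_top in the frame of top_dish below 0.0075 m and linear speed of each of brick_a, brick_b, roof_block, duck, spinning_top below 0.01 m/s and angular speed of each of brick_a, brick_b, roof_block, duck, spinning_top below 0.15 rad/s); the robot touches nothing.
It fails at once if the skittle is moved by more than 25 mm or tipped over (distance of skittle from where it was at the start of the episode above 0.025 m or angle between skittle's own z axis and vertical above 0.4 rad).
It also fails if it takes over 128 s, if anything falls off the work surface, if the arm or the gripper's body presses on something with over 40 N, if the wrist force passes 120 N, or if a joint passes its speed limit or range.

## Working session

There is one attempt and no reset: what is moved stays moved. The work goes in short steps, Python scripts to look and compute and a tool call to move; the robot and the scene stay as the last step left them, time stands still between calls to the robot, and variables do not carry over. Pictures are saved under pics/ and viewed, on a budget of 14 in all, crops included, one or two more only if the job needs it, and the job is handed in when it is done.

Besides the shell and the picture viewer there is one more tool, called after "Request:" as name(argument=value, ...), one argument or row to a line, values as JSON. carry_out: Moves the arm, as the interface text tells. Its arguments: {"type":"object","properties":{"motion":{"type":"array","items":{"type":"array","items":{"type":"array","items":{"type":"number"}}}},"squeeze":{"type":"number"}},"required":["motion"]}

```bash
mkdir -p pics
cat > h.py <<'E'
import numpy as np, cv2
from scipy.spatial.transform import Rotation as R
from plant import readout, eyes, ticket, r
def snap(n,f):
    s=eyes.snapshot(n); np.savez(f'pics/{f}.npz',**{k:np.array(v) for k,v in s.items()}); cv2.imwrite(f'pics/{f}.png',s['pixels'][:,:,::-1]); return s
def load(f): return dict(np.load(f'pics/{f}.npz'))
def rot(s):
    a=np.array(s['attitude']); return a if a.shape==(3,3) else R.from_quat(a).as_matrix()
def ray(s,uv,z):
    d=rot(s)@np.linalg.inv(s['K'])@np.r_[uv,1.]; o=np.array(s['origin']); return o+d*(z-o[2])/d[2]
def proj(s,p):
    c=np.array(s['K'])@rot(s).T@(np.array(p)-s['origin']); return c[:2]/c[2]
def tri(s1,u1,s2,u2):
    A=[];b=[]
    for s,u in((s1,u1),(s2,u2)):
        d=rot(s)@np.linalg.inv(s['K'])@np.r_[u,1.]; d/=np.linalg.norm(d); P=np.eye(3)-np.outer(d,d); A.append(P); b.append(P@np.array(s['origin']))
    A=np.vstack(A);b=np.hstack(b); x=np.linalg.lstsq(A,b,rcond=None)[0]; return x,np.linalg.norm(A@x-b)
E
python3 - <<'E'
from h import *
st=readout.get_state(); print(st, r.tip_reach)
for n in('scene','top','wrist'):
    s=snap(n,n+'0'); print(n,s['K'],s['origin'],s['attitude'])
E
```

```text
{'clock': 0.0, 'q': array([ 1.32380614,  0.68999632, -0.19450925,  1.5663471 ,  0.1573029 ,
        0.90250987, -0.21513327]), 'qd': array([ 0.00143016, -0.0011894 , -0.00159693,  0.0014807 ,  0.00056608,
       -0.00039383,  0.00101287]), 'joint_torque': array([-1.90062792e-04, -5.27554572e+01, -1.26685593e+00, -1.53426629e+01,
       -5.26267604e-02,  6.61178885e-03,  1.66918467e-04]), 'tool_pos': array([ 0.17298153, -0.59996062,  0.25990137]), 'eef_rot': array([ 9.90156880e-01,  1.39958850e-01, -2.00439197e-04, -9.12584194e-04]), 'contact_force': array([-0.30142224, -0.98115846,  0.30759607]), 'moment': array([-0.00519895,  0.03328114, -0.01290407]), 'opening': 0.996732217471329} 0.022
scene [[409.68042381   0.         323.3670907 ]
 [  0.         409.68042381 199.73982689]
 [  0.           0.           1.        ]] [ 1.12405659 -0.66484229  0.64574456] [ 0.83022645  0.30002446 -0.16476906 -0.43995513]
top [[497.41936876   0.         320.20247107]
 [  0.         497.41936876 207.33546911]
 [  0.           0.           1.        ]] [ 0.43000051 -0.00170106  1.27987057] [-0.70218809  0.71044249 -0.03012217  0.03600001]
wrist [[285.53008438   0.         320.28042254]
 [  0.         285.53008438 203.15510967]
 [  0.           0.           1.        ]] [ 0.24528618 -0.57943114  0.38354385] [ 0.79085417 -0.59484451 -0.08698206  0.11464649]
```

View pics/top0.png

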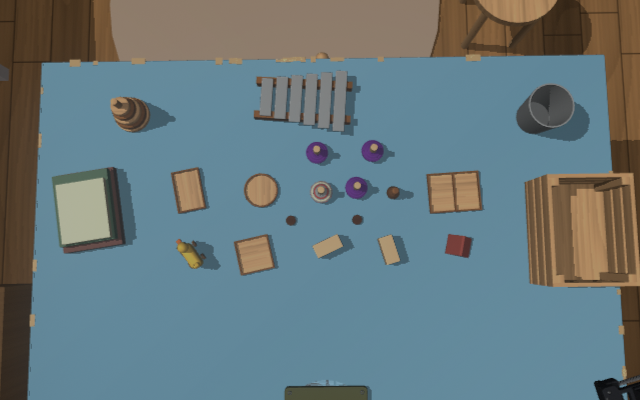

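View pics/scene0.png

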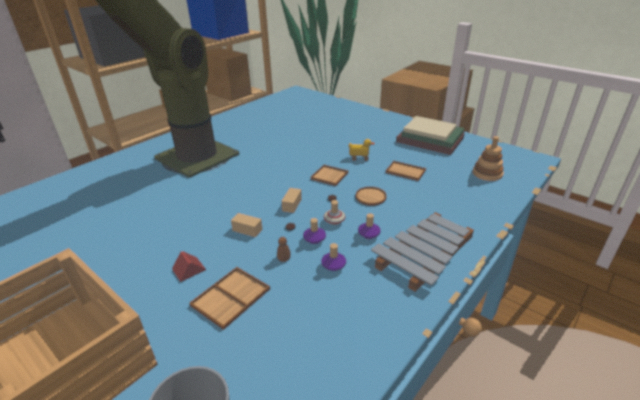

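The top view shows: spinning top (321,191), purple look-alikes (317,153), (372,151) and (357,188), skittle (393,193), bricks (328,246) and (389,250), roof block (458,245), duck (190,254) with beak up-left. Trays: brick (454,192), dish (261,190), roof (255,255), duck stall (189,190). There are also two flat dark discs at (291,220) and (357,220). The scene view shows the same things.

Run:
```python
from h import *
for f in('top0','scene0'):
    s=load(f); im=s['pixels']; hsv=cv2.cvtColor(im,cv2.COLOR_RGB2HSV)
    m=~((hsv[...,0]>90)&(hsv[...,0]<112)&(hsv[...,1]>90)); m=m.astype('uint8')*255
    cs,_=cv2.findContours(m,cv2.RETR_EXTERNAL,cv2.CHAIN_APPROX_NONE)
    for c in cs:
        a=cv2.contourArea(c)
        if a<40 or a>6000: continue
        c0=c.reshape(-1,2).mean(0)
        if f=='top0' and not(160<c0[0]<500 and 130<c0[1]<300): continue
        if f=='scene0' and not(150<c0[0]<450 and 130<c0[1]<330): continue
        mm=np.zeros_like(m); cv2.drawContours(mm,[c],-1,255,-1)
        col=im[mm>0].mean(0).astype(int)
        (u,v),(w,h),an=cv2.minAreaRect(c)
        P=np.array([ray(s,p,0.0) for p in cv2.boxPoints(((u,v),(w,h),an))])
        e=P[1]-P[0];g=P[2]-P[1]
        print(f,np.round((u,v),1),a,'col',col,'xyz0',P.mean(0).round(3),'sz',np.linalg.norm(e).round(3),np.linalg.norm(g).round(3),'ang',np.degrees(np.arctan2(e[1],e[0])).round(1))
s=load('top0'); cv2.imwrite('pics/crop1.png',cv2.resize(s['pixels'][130:280,165:490,::-1],None,fx=2.4,fy=2.4,interpolation=cv2.INTER_CUBIC))
```

```text
top0 [391.5 248.4] 486.5 col [145 134 111] xyz0 [ 0.443 -0.173  0.   ] sz 0.062 0.076 ang -72.3
top0 [329.8 246.1] 579.0 col [131 128 114] xyz0 [ 0.45  -0.015  0.   ] sz 0.109 0.057 ang -68.1
top0 [460.7 245.4] 541.5 col [103  72  73] xyz0 [ 0.448 -0.35   0.   ] sz 0.064 0.089 ang -20.3
top0 [357.  219.5] 92.5 col [73 73 74] xyz0 [ 0.518 -0.086  0.   ] sz 0.027 0.031 ang -45.7
top0 [392.6 192.2] 153.5 col [82 76 71] xyz0 [ 0.587 -0.179  0.   ] sz 0.039 0.036 ang -72.2
top0 [320.5 191. ] 424.0 col [121 115 111] xyz0 [0.593 0.007 0.   ] sz 0.063 0.06 ang -0.5
top0 [355.5 187. ] 395.0 col [ 88  67 107] xyz0 [ 0.602 -0.084  0.   ] sz 0.06 0.058 ang -90.7
top0 [449.4 199.5] 2577.0 col [137 122 102] xyz0 [ 0.567 -0.326  0.   ] sz 0.189 0.149 ang -86.7
top0 [316.5 152. ] 398.5 col [ 88  68 107] xyz0 [0.695 0.016 0.   ] sz 0.06 0.058 ang -90.8
top0 [372. 150.] 383.5 col [ 88  66 106] xyz0 [ 0.699 -0.129 -0.   ] sz 0.057 0.058 ang -90.8
scene0 [229.3 295.7] 2777.5 col [154 127 100] xyz0 [ 0.578 -0.33  -0.   ] sz 0.178 0.137 ang 98.7
scene0 [185.9 264.5] 691.0 col [108  80  85] xyz0 [ 0.427 -0
[... 565 characters left out ...]
.42  -0.149  0.   ] sz 0.097 0.101 ang 133.5
scene0 [425.7 252.1] 4260.0 col [124 129 134] xyz0 [0.829 0.067 0.   ] sz 0.356 0.235 ang 78.0
scene0 [331.1 210.7] 433.0 col [121 118 119] xyz0 [0.55 0.04 0.  ] sz 0.078 0.142 ang 81.7
scene0 [290.9 199.7] 446.5 col [141 132 117] xyz0 [0.429 0.01  0.   ] sz 0.143 0.073 ang 119.1
scene0 [370.5 195.5] 549.0 col [145 126 106] xyz0 [0.592 0.169 0.   ] sz 0.098 0.11 ang 39.1
scene0 [329.  174.6] 574.5 col [141 123 106] xyz0 [0.424 0.185 0.   ] sz 0.127 0.129 ang 124.3
scene0 [405.2 170.2] 576.0 col [138 121 105] xyz0 [0.593 0.357 0.   ] sz 0.112 0.135 ang 116.5
scene0 [361. 149.] 413.5 col [123 120  94] xyz0 [0.399 0.391 0.   ] sz 0.102 0.183 ang 38.9
```

View pics/crop1.png

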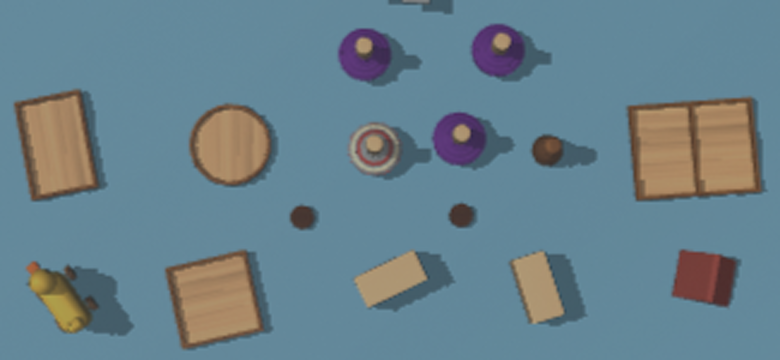

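Top crop, now clear: brick headings, roof ridge, duck with its beak to the upper left and the tray outlines. The discs at z=0 agree between the two views (within 4 mm), so the shelf top is at z≈0. Next I add a motion helper and get closer wrist views.

```bash
cat >> h.py <<'E'
def pose():
    st=readout.get_state(); M=R.from_quat(st['eef_rot']).as_matrix(); return np.array(st['tool_pos']),np.arctan2(M[1,0],M[0,0]),M,st
def plan(x,y,z,yaw=None,step=45,start=None):
    """rows (tool axes, mm / rad) to world x,y,z, heading yaw (tool x axis); returns number-of-rows and rows, turning evenly"""
    p,w,M,st=pose()
    if start is not None: p,w=np.array(start[:3]),start[3]
    if yaw is None: yaw=w
    d=(yaw-w+np.pi)%(2*np.pi)-np.pi
    t=np.array([x,y,z])-p
    n=max(1,int(np.ceil(max(np.abs(t).max()*1000/step,np.linalg.norm(t)*1000/49,abs(d)/.14))))
    rows=[]
    for i in range(n):
        c=w+d*i/n; u=t/n*1000
        rows.append([round(u[0]*np.cos(c)+u[1]*np.sin(c)),round(u[0]*np.sin(c)-u[1]*np.cos(c)),round(-u[2]),0,0,round(-d/n,3)])
    print(f'-> {x:.3f} {y:.3f} {z:.3f} yaw {yaw:.2f} dyaw {d:.2f} n {n}')
    for q in rows: print('  ',q)
    return (x,y,z,yaw)
E
python3 - <<'E'
from h import *
p,w,M,st=pose(); s=load('wrist0')
print('cam in tool',M.T@(s['origin']-p),'\n',M.T@rot(s),w)
a=plan(.42,-.25,.34,0.0)
plan(.42,.12,.34,0.0,start=a)
E
```

```text
cam in tool [ 7.51117009e-02 -4.51214816e-06 -1.23481511e-01] 
 [[-2.62599628e-05 -9.58604069e-01 -2.84742406e-01]
 [ 9.99999964e-01 -1.01193466e-04  2.48450897e-04]
 [-2.66980111e-04 -2.84742389e-01  9.58604038e-01]] 0.2808930276528001
-> 0.420 -0.250 0.340 yaw 0.00 dyaw -0.28 n 9
   [37, -30, -9, 0, 0, np.float64(0.031)]
   [36, -31, -9, 0, 0, np.float64(0.031)]
   [35, -32, -9, 0, 0, np.float64(0.031)]
   [34, -33, -9, 0, 0, np.float64(0.031)]
   [33, -34, -9, 0, 0, np.float64(0.031)]
   [32, -35, -9, 0, 0, np.float64(0.031)]
   [31, -36, -9, 0, 0, np.float64(0.031)]
   [30, -37, -9, 0, 0, np.float64(0.031)]
   [29, -38, -9, 0, 0, np.float64(0.031)]
-> 0.420 0.120 0.340 yaw 0.00 dyaw 0.00 n 9
   [0, -41, 0, 0, 0, -0.0]
   [0, -41, 0, 0, 0, -0.0]
   [0, -41, 0, 0, 0, -0.0]
   [0, -41, 0, 0, 0, -0.0]
   [0, -41, 0, 0, 0, -0.0]
   [0, -41, 0, 0, 0, -0.0]
   [0, -41, 0, 0, 0, -0.0]
   [0, -41, 0, 0, 0, -0.0]
   [0, -41, 0, 0, 0, -0.0]
```

Request:
carry_out(
  motion=[
    [[38,-33,-10,0,0,0.035,100],[38,-34,-10,0,0,0.035,100],[37,-35,-10,0,0,0.035,100],[36,-36,-10,0,0,0.035,100],[35,-37,-10,0,0,0.035,100],[34,-38,-10,0,0,0.035,100],[33,-39,-10,0,0,0.035,100],[32,-40,-10,0,0,0.035,100]],
  ],
)

```text
clock: 0.95
tool_pos: [0.3992, -0.2774, 0.3382]
eef_rot: [1.0, -0.0, -0.0, -0.0]
contact_force: [0.4, -0.2, -0.3]
opening: 0.998
```

Request:
carry_out(
  motion=[
    [[20,-40,0,0,0,0,100],[0,-20,0,0,0,0,100],[0,0,0,0,0,0,100]],
  ],
)

```text
clock: 1.25
tool_pos: [0.4191, -0.2156, 0.3377]
eef_rot: [1.0, 0.004, -0.0, -0.001]
contact_force: [0.8, 0.4, 0.1]
opening: 1.002
```

Run:
```python
from h import *
s=snap('wrist','w1'); print(pose()[:2])
```

```text
(array([ 0.4185546 , -0.21818697,  0.33774291]), np.float64(0.003925897820860517))
```

View pics/w1.png

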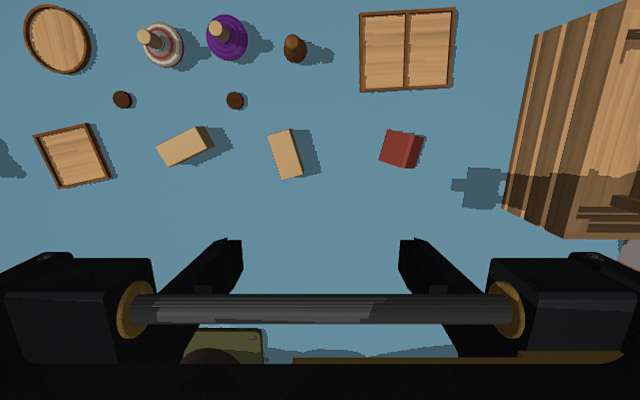

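Request:
carry_out(
  motion=[
    [[0,-40,0,0,0,0,100],[0,-40,0,0,0,0,100],[0,-40,0,0,0,0,100],[0,-40,0,0,0,0,100],[0,-40,0,0,0,0,100],[0,-40,0,0,0,0,100],[0,-40,0,0,0,0,100],[0,0,0,0,0,0,100]],
  ],
)

```text
clock: 2.1
tool_pos: [0.419, 0.0647, 0.338]
eef_rot: [1.0, 0.004, 0.001, -0.001]
contact_force: [0.9, 0.3, 0.2]
opening: 1.003
```

Run:
```python
from h import *
s=snap('wrist','w2'); print(pose()[:2])
```

```text
(array([0.41881704, 0.06152619, 0.33775614]), np.float64(0.003539070944922999))
```

View pics/w2.png

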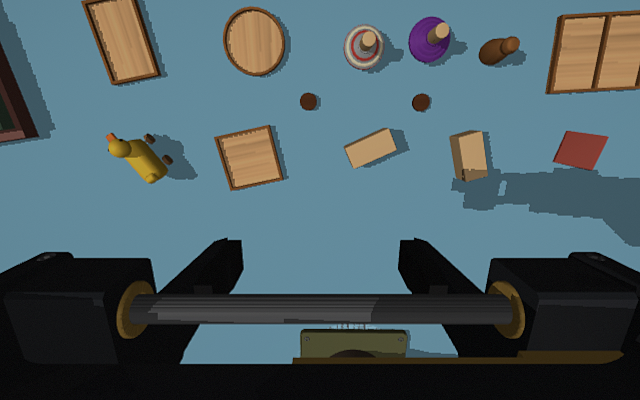

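Both wrist views (TCP y≈-0.22 and y≈+0.06) show every toy and tray sharply: w1 has bricks (184,146) and (285,154), roof block (401,148) and brick tray (407,49). w2 has the duck (138,158), duck stall (121,38), dish (254,40), roof tray (250,157) and top (364,46). Now I triangulate their corners.

```bash
cat > seg.py <<'E'
from h import *
def blobs(s,mask,amin=150,amax=9000):
    m=mask.astype('uint8')*255; m[225:]=0
    cs,_=cv2.findContours(m,cv2.RETR_EXTERNAL,cv2.CHAIN_APPROX_NONE)
    return [c for c in cs if amin<cv2.contourArea(c)<amax]
def chans(s):
    im=s['pixels'].astype(int); return im,cv2.cvtColor(s['pixels'],cv2.COLOR_RGB2HSV).astype(int)
def corners(c):
    for e in np.linspace(.015,.12,40):
        q=cv2.approxPolyDP(cv2.convexHull(c),e*cv2.arcLength(c,True),True)
        if len(q)<=4: return q.reshape(-1,2).astype(float)
E
python3 - <<'E'
from seg import *
for f in('w1','w2'):
    s=load(f); im,h=chans(s)
    warm=(im[...,0]>im[...,2]+15)
    print(f)
    for c in blobs(s,warm):
        mm=np.zeros(warm.shape,'uint8'); cv2.drawContours(mm,[c],-1,255,-1)
        u=cv2.moments(c); u=np.array([u['m10'],u['m01']])/u['m00']
        q=corners(c); P=np.array([ray(s,k,.01)[:2] for k in q])
        print(u.round(1),cv2.contourArea(c),im[mm>0].mean(0).astype(int),'p5/95 V',np.percentile(h[...,2][mm>0],[10,50,90]),q.astype(int).tolist(),'cen@.01',P.mean(0).round(4),'sides',np.linalg.norm(np.roll(P,-1,0)-P,axis=1).round(3))
E
```

```text
w1
[400.7 148.9] 1192.5 [115  51  42] p5/95 V [ 78. 126. 133.] [[387, 129], [423, 138], [414, 167], [379, 160]] cen@.01 [ 0.4497 -0.3401] sides [0.058 0.046 0.057 0.048]
[285.6 153.9] 1101.5 [173 141 100] p5/95 V [134. 185. 188.] [[290, 129], [302, 174], [282, 179], [267, 136]] cen@.01 [ 0.4386 -0.1598] sides [0.072 0.033 0.071 0.037]
[184.6 145.6] 1255.0 [163 135  96] p5/95 V [ 65. 186. 189.] [[204, 127], [214, 145], [168, 166], [156, 146]] cen@.01 [ 0.451  -0.0043] sides [0.03  0.083 0.034 0.083]
[ 72.4 155.4] 3243.5 [146 110  72] p5/95 V [ 57. 175. 185.] [[88, 123], [111, 176], [58, 188], [32, 135]] cen@.01 [0.434  0.1755] sides [0.084 0.093 0.086 0.092]
[234.4 100.2] 197.5 [67 37 19] p5/95 V [64. 68. 72.] [[229, 93], [241, 96], [240, 107], [228, 105]] cen@.01 [ 0.519  -0.0862] sides [0.018 0.016 0.018 0.017]
[121.6  99.2] 218.5 [64 35 18] p5/95 V [43.9 69.  74. ] [[115, 92], [125, 92], [129, 106], [118, 106]] cen@.01 [0.5194 0.0816] sides [0.015 0.02  0.017 0.02 ]
[294.4  48.6] 449.5 [73 46 23] p5/95 V [ 49.  62. 113.] [[291, 34], [306, 49], [297, 62], [284, 53]] cen@.01 [ 0.5876
[... 2226 characters left out ...]
] cen@.01 [0.5947 0.0051] sides [0.038 0.035 0.043 0.036]
[438.1  32.6] 272.5 [139 114  80] p5/95 V [ 78. 159. 185.] [[444, 22], [446, 36], [430, 42], [429, 32]] cen@.01 [ 0.6103 -0.0968] sides [0.018 0.023 0.013 0.023]
[595.2  52.4] 6772.5 [151 113  74] p5/95 V [ 82. 171. 181.] [[639, 10], [639, 88], [545, 93], [559, 16]] cen@.01 [ 0.5865 -0.3249] sides [0.105 0.137 0.099 0.108]
[253.4  40.7] 3257.0 [158 119  78] p5/95 V [104. 175. 184.] [[250, 6], [284, 39], [260, 75], [223, 44]] cen@.01 [0.598  0.1603] sides [0.061 0.059 0.064 0.062]
[121.3  39.3] 4234.0 [147 111  73] p5/95 V [ 65. 172. 183.] [[81, 1], [136, 0], [160, 74], [112, 84]] cen@.01 [0.5972 0.3465] sides [0.075 0.095 0.074 0.107]
```

Run:
```python
from seg import *
S={f:load(f) for f in('w1','w2')}; C={f:chans(S[f]) for f in S}
def mom(c): m=cv2.moments(c); return np.array([m['m10'],m['m01']])/m['m00']
def region(f,mask,box): 
    m=mask.copy(); x0,y0,x1,y1=box; k=np.zeros_like(m); k[y0:y1,x0:x1]=m[y0:y1,x0:x1]
    return max(blobs(S[f],k,5),key=cv2.contourArea)
def sortc(q): 
    c=q.mean(0); return q[np.argsort(np.arctan2(q[:,1]-c[1],q[:,0]-c[0]))]
br={f:(C[f][0][...,0]>150)&(C[f][0][...,0]>C[f][0][...,2]+40) for f in S}
warm={f:(C[f][0][...,0]>C[f][0][...,2]+15) for f in S}
red={f:(C[f][0][...,0]>C[f][0][...,2]+30) for f in S}
for n,b1,b2,m in(('brickA',(150,115,225,180),(335,115,405,180),br),('brickB',(260,115,310,190),(440,120,500,190),br),('rooftray',(20,110,125,200),(200,110,300,200),warm),('handle',(135,20,165,60),(358,25,382,55),br),('roof',(370,120,430,175),(545,120,615,175),red)):
    q1=region('w1',m['w1'],b1);q2=region('w2',m['w2'],b2)
    if n!='handle':
        a,b=sortc(corners(q1)),sortc(corners(q2))
        T=[tri(S['w1'],i,S['w2'],j) for i,j in zip(a,b)]
        P=np.array([t[0] for t in T]); print(n,a.tolist(),b.tolist(),'\n',P.round(4).tolist(),'err',[round(float(t[1]),4) for t in T],'mean',P.mean(0).round(4),'sides',np.linalg.norm(np.roll(P,-1,0)-P,axis=1).round(3))
        e=P[1]-P[0]+P[2]-P[3]; g=P[2]-P[1]+P[3]-P[0]; print('   dirs deg',np.degrees(np.arctan2([e[1],g[1]],[e[0],g[0]])).round(1))
    else: print(n,mom(q1),mom(q2),tri(S['w1'],mom(q1),S['w2'],mom(q2)))
# tray corners in other single views
for f,b,n in(('w1',(350,0,470,95),'bricktray'),('w2',(75,0,170,90),'stall')):
    c=region(f,warm[f],b); print(n,[ray(S[f],k,.01)[:2].round(3).tolist() for k in sortc(corners(c))], cv2.minAreaRect(c))
t=load('top0'); im,h=chans(t); wt=(im[...,0]>im[...,2]+15)
def treg(b):
    k=np.zeros_like(wt); x0,y0,x1,y1=b; k[y0:y1,x0:x1]=wt[y0:y1,x0:x1]
    m=k.astype('uint8')*255; return max(cv2.findContours(m,0,1)[0],key=cv2.contourArea)
for n,b in(('bricktray',(420,165,490,220)),('stall',(165,160,212,218)),('rooftray',(225,228,282,280)),('dish',(238,168,285,214))):
    c=treg(b); u=mom(c); print(n,u.round(1),'top@.01',ray(t,u,.01)[:2].round(4),'rect',[ray(t,k,.01)[:2].round(3).tolist() for k in cv2.boxPoints(cv2.minAreaRect(c))])
    if n=='dish':
        k=mom(region('w2',warm['w2'],(215,0,300,85))); print('dish tri',tri(t,u,S['w2'],k))
    if n=='bricktray': print('tri',tri(t,u,S['w1'],mom(region('w1',warm['w1'],(350,0,470,95)))))
# duck
s=S['w2']; im,h=C['w2']; beak=(h[...,0]<10)&(h[...,1]>100)&(im[...,0]>120); c=region('w2',beak,(95,120,130,160)); print('beak',mom(c),cv2.contourArea(c))
yel=(h[...,0]>=18)&(h[...,0]<32)&(h[...,1]>150); c=region('w2',yel,(95,120,200,190)); r_=cv2.minAreaRect(c); print('yellow',mom(c),r_,[ray(s,k,.03)[:2].round(3).tolist() for k in cv2.boxPoints(r_)])
x=np.hstack([cv2.resize(s['pixels'][120:195,95:205,::-1],None,fx=4,fy=4,interpolation=2),cv2.resize(S['w1']['pixels'][115:190,370:440,::-1],None,fx=4,fy=4,interpolation=2)]); cv2.imwrite('pics/c2.png',x)
```

```text
brickA [[156.0, 146.0], [194.0, 127.0], [205.0, 148.0], [168.0, 166.0]] [[346.0, 148.0], [388.0, 129.0], [395.0, 149.0], [354.0, 168.0]] 
 [[0.453, 0.0279, 0.0336], [0.4806, -0.0319, 0.0347], [0.4514, -0.0444, 0.0343], [0.4233, 0.0148, 0.033]] err [0.0003, 0.0002, 0.0007, 0.0004] mean [ 0.4521 -0.0084  0.0339] sides [0.066 0.032 0.066 0.032]
   dirs deg [ -64.9 -156.5]
brickB [[267.0, 136.0], [288.0, 130.0], [302.0, 173.0], [282.0, 179.0]] [[459.0, 138.0], [481.0, 131.0], [486.0, 169.0], [463.0, 167.0]] 
 [[0.4687, -0.1367, 0.034], [0.4781, -0.1675, 0.0334], [0.4182, -0.1869, 0.03], [0.414, -0.155, 0.0255]] err [0.0003, 0.0007, 0.006, 0.0148] mean [ 0.4448 -0.1615  0.0307] sides [0.032 0.063 0.032 0.058]
   dirs deg [ -77.8 -161.8]
rooftray [[32.0, 135.0], [88.0, 123.0], [111.0, 176.0], [58.0, 188.0]] [[214.0, 137.0], [268.0, 125.0], [282.0, 179.0], [231.0, 190.0]] 
 [[0.4659, 0.2304, 0.0096], [0.4842, 0.1479, -0.0006], [0.3997, 0.1285, 0.0002], [0.3822, 0.2105, 0.0108]] err [0.0003, 0.0003, 0.0017, 0.0005] mean [0.433  0.1793 0.005 ] sides [0.085 0.087 0.085 0.086]
   dirs deg [ -77
[... 972 characters left out ...]
, -0.404], [0.531, -0.27]]
tri (array([ 0.57980413, -0.32243391,  0.05757544]), np.float64(5.7185077492845056e-05))
stall [187.9 190. ] top@.01 [0.5982 0.3489] rect [[0.644, 0.396], [0.658, 0.325], [0.553, 0.303], [0.54, 0.373]]
rooftray [253.8 254.3] top@.01 [0.4311 0.1785] rect [[0.465, 0.231], [0.483, 0.146], [0.398, 0.127], [0.38, 0.211]]
dish [260.4 189.7] top@.01 [0.5966 0.1616] rect [[0.638, 0.204], [0.637, 0.119], [0.554, 0.119], [0.555, 0.204]]
dish tri (array([0.59528147, 0.15920801, 0.02378168]), np.float64(0.001149412626715561))Traceback (most recent call last):
  File "<stdin>", line 33, in <module>
  File "<stdin>", line 6, in region
ValueError: max() iterable argument is empty
```

Run:
```python
from seg import *
s=load('w2'); im,h=chans(s); w1=load('w1')
q=np.array([[267,136],[288,130],[302,173],[282,179.]]); P=np.array([ray(w1,k,.0345)[:2] for k in q]); d=P[2]-P[1]+P[3]-P[0]
print('brickB',P.mean(0).round(4),np.degrees(np.arctan2(d[1],d[0])),np.linalg.norm(np.roll(P,-1,0)-P,axis=1).round(3))
ph=w1['pixels']
x=np.hstack([cv2.resize(s['pixels'][120:195,95:205,::-1],None,fx=4,fy=4,interpolation=cv2.INTER_NEAREST),cv2.resize(ph[115:190,370:440,::-1],None,fx=4,fy=4,interpolation=cv2.INTER_NEAREST)])
# overlay predicted roof base corners / ridge in w1
c=np.array([.4488,-.3436]);a=np.radians(-11.6);ux=np.array([np.cos(a),np.sin(a)]);uy=np.array([-ux[1],ux[0]])
for xx,yy,z in((25,30,0),(25,-30,0),(-25,30,0),(-25,-30,0),(25,0,38),(-25,0,38)):
    p=np.r_[c+ux*xx/1e3+uy*yy/1e3,z/1e3]; u=(proj(w1,p)-[370,115]+.5)*4; cv2.circle(x,(int(u[0])+440,int(u[1])),3,(0,255,0),-1)
cv2.imwrite('pics/c2.png',x)
reg=slice(120,195),slice(95,205)
o=(h[...,0]<13)&(h[...,1]>120)&(im[...,0]>100)&(im[...,1]<100); ys,xs=np.nonzero(o[reg]); print('orange',xs.mean()+95,ys.mean()+120,len(xs),im[140,112])
y=(im[...,0]>90)&(im[...,1]>70)&(im[...,2]<60); ys,xs=np.nonzero(y[reg]); c=cv2.minAreaRect(np.c_[xs+95,ys+120].astype('float32')); print('yel',xs.mean()+95,ys.mean()+120,c,cv2.boxPoints(c).round())
```

```text
brickB [ 0.4416 -0.1621] -162.63799962341255 [0.032 0.066 0.032 0.067]
orange 109.64285714285714 136.92857142857142 42 [143 106  33]
yel 133.938689217759 158.16701902748414 ((136.41360473632812, 150.62890625), (65.8860855102539, 35.180503845214844), 38.233829498291016) [[100. 144.]
 [121. 116.]
 [173. 157.]
 [151. 185.]]
```

View pics/c2.png

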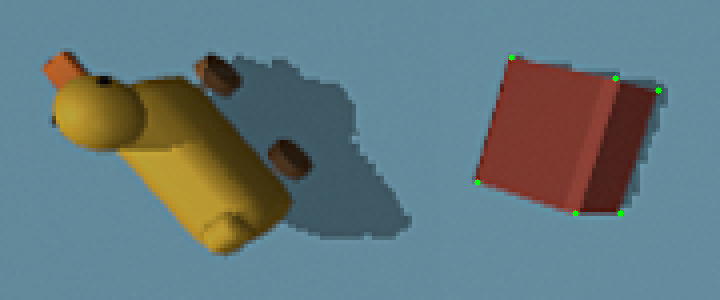

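The crop shows the duck's head ball at w2 (119.5,148), beak up-left, and right-hand wheels at (149.5,138.7) and (167.5,160). The predicted roof corners fall on the block within 1–2 mm.

Run:
```python
from h import *
s=load('w2')
H=ray(s,[119.5,148],.0555)[:2]; F=ray(s,[149.5,138.7],.011)[:2]; B=ray(s,[167.5,160],.011)[:2]
d=F-B; L=np.linalg.norm(d); d/=L; n=np.array([-d[1],d[0]]); print('wheelbase',L,'head',np.degrees(np.arctan2(d[1],d[0])),'ball',H,'wheels',F,B)
m=(F+B)/2
print('origin from wheels',m+n*.020,'from head',H-d*.021,'head lateral/long rel to wheel mid',(H-m)@n,(H-m)@d)
for x,y,z in((-38,0,35),):print(proj(s,np.r_[(m+n*.02)+d*x/1e3,z/1e3]))
# brick tray heading etc
print('btray heading',np.degrees(np.arctan2(*( (np.array([.634,-.268])-[.533,-.273]+np.array([.642,-.397])-[.541,-.403])[::-1]))))
p=pose(); print(p[0],p[1])
th=np.radians(17.4-180)  # brick B long dir as tool x (closing along y)
for y in(17.4,):
    a=plan(.4416,-.1621,.16,np.radians(17.4)); plan(.4416,-.1621,.032,np.radians(17.4),start=a)
```

```text
wheelbase 0.04000294395919023 head 35.25617313896644 ball [0.45247533 0.34800276] wheels [0.46247903 0.32984816] [0.42981345 0.30675713]
origin from wheels [0.43460158 0.33463423] from head [0.43532717 0.33588086] head lateral/long rel to wheel mid 0.020599135319942227 0.022312096994354564
[157.96101548 179.41867008]
btray heading 3.1169885991201745
[0.41881704 0.06152619 0.33775614] 0.003539070944922999
-> 0.442 -0.162 0.160 yaw 0.30 dyaw 0.30 n 6
   [4, 37, 30, 0, 0, np.float64(-0.05)]
   [2, 37, 30, 0, 0, np.float64(-0.05)]
   [0, 37, 30, 0, 0, np.float64(-0.05)]
   [-2, 37, 30, 0, 0, np.float64(-0.05)]
   [-4, 37, 30, 0, 0, np.float64(-0.05)]
   [-6, 37, 30, 0, 0, np.float64(-0.05)]
-> 0.442 -0.162 0.032 yaw 0.30 dyaw 0.00 n 3
   [0, 0, 43, 0, 0, np.float64(-0.0)]
   [0, 0, 43, 0, 0, np.float64(-0.0)]
   [0, 0, 43, 0, 0, np.float64(-0.0)]
```

Request:
carry_out(
  motion=[
    [[4,37,30,0,0,-0.05,75],[2,37,30,0,0,-0.05,75],[0,37,30,0,0,-0.05,75],[-2,37,30,0,0,-0.05,75],[-4,37,30,0,0,-0.05,75],[-6,37,30,0,0,-0.05,75],[0,0,0,0,0,0,75],[0,0,0,0,0,0,75]],
  ],
)

```text
clock: 2.95
tool_pos: [0.4389, -0.1642, 0.157]
eef_rot: [0.989, 0.147, -0.001, 0.0]
contact_force: [-0.3, 0.6, -0.6]
opening: 0.752
```

Run:
```python
from h import *
p=pose(); print(p[0],p[1],p[3]['opening'])
a=plan(.4416,-.1621,.031,np.radians(17.4)); b=plan(.4416,-.1621,.12,start=a); c=plan(.5848,-.303,.10,np.radians(3.1),start=b); plan(.5848,-.303,.035,start=c)
```

```text
[ 0.43889268 -0.16424467  0.15696731] 0.29444151098414334 0.7524967604313851
-> 0.442 -0.162 0.031 yaw 0.30 dyaw 0.01 n 3
   [1, 0, 42, 0, 0, np.float64(-0.003)]
   [1, 0, 42, 0, 0, np.float64(-0.003)]
   [1, 0, 42, 0, 0, np.float64(-0.003)]
-> 0.442 -0.162 0.120 yaw 0.30 dyaw 0.00 n 2
   [0, 0, -44, 0, 0, np.float64(-0.0)]
   [0, 0, -44, 0, 0, np.float64(-0.0)]
-> 0.585 -0.303 0.100 yaw 0.05 dyaw -0.25 n 5
   [19, 35, 4, 0, 0, np.float64(0.05)]
   [21, 34, 4, 0, 0, np.float64(0.05)]
   [22, 33, 4, 0, 0, np.float64(0.05)]
   [24, 32, 4, 0, 0, np.float64(0.05)]
   [26, 31, 4, 0, 0, np.float64(0.05)]
-> 0.585 -0.303 0.035 yaw 0.05 dyaw 0.00 n 2
   [0, 0, 32, 0, 0, np.float64(-0.0)]
   [0, 0, 32, 0, 0, np.float64(-0.0)]
```

Request:
carry_out(
  motion=[
    [[1,0,42,0,0,-0.003,75],[1,0,42,0,0,-0.003,75],[1,0,30,0,0,-0.003,75],[0,0,12,0,0,0,75],[0,0,0,0,0,0,30],[0,0,0,0,0,0,30],[0,0,0,0,0,0,30],[0,0,0,0,0,0,30]],
  ],
  squeeze=20,
)

```text
clock: 3.75
tool_pos: [0.4439, -0.1606, 0.0331]
eef_rot: [0.988, 0.154, 0.001, 0.0]
contact_force: [-0.4, -0.2, -0.4]
opening: 0.411
```

Request:
carry_out(
  motion=[
    [[0,0,0,0,0,0,30],[0,0,-20,0,0,0,30],[0,0,-40,0,0,0,30],[0,0,-30,0,0,0,30],[0,0,0,0,0,0,30]],
  ],
)

```text
clock: 4.25
tool_pos: [0.4449, -0.1611, 0.1253]
eef_rot: [0.988, 0.154, 0.003, 0.001]
contact_force: [0.5, 0.1, -0.5]
opening: 0.394
```

Request:
carry_out(
  motion=[
    [[18,35,4,0,0,0.05,30],[20,34,4,0,0,0.05,30],[22,33,4,0,0,0.05,30],[24,32,4,0,0,0.05,30],[25,31,4,0,0,0.055,30],[0,0,0,0,0,0,30],[0,0,0,0,0,0,30]],
  ],
)

```text
clock: 4.95
tool_pos: [0.5837, -0.2995, 0.1006]
eef_rot: [1.0, 0.027, -0.001, -0.0]
contact_force: [0.2, 0.2, -0.8]
opening: 0.393
```

Run:
```python
from h import *
p=pose(); print(p[0],p[1],p[3]['opening'])
plan(.5848,-.303,.038,np.radians(3.1))
s=snap('wrist','w3');
```

```text
[ 0.58367924 -0.29949449  0.1005896 ] 0.05426992158892929 0.3930006085559256
-> 0.585 -0.303 0.038 yaw 0.05 dyaw -0.00 n 2
   [0, 2, 31, 0, 0, np.float64(0.0)]
   [0, 2, 31, 0, 0, np.float64(0.0)]
```

View pics/w3.png

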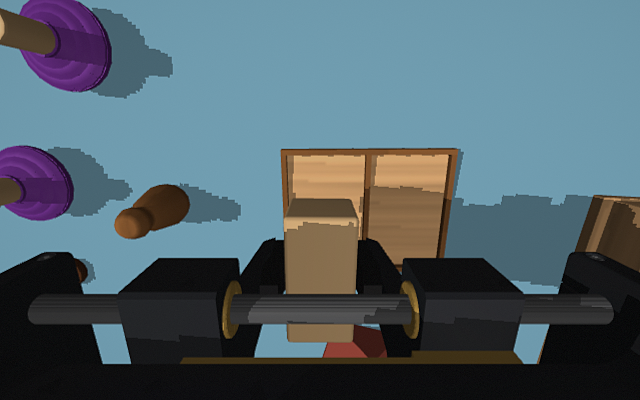

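The brick is held square above the left bay; the tray's far corners are at (282,149) and (459,149), with the divider at x≈369. Now lowering.

Request:
carry_out(
  motion=[
    [[1,2,30,0,0,0,30],[0,2,20,0,0,0,30],[0,0,9,0,0,0,30],[0,0,3,0,0,0,30],[0,0,0,0,0,0,30],[0,0,0,0,0,0,30]],
  ],
)

```text
clock: 5.6
tool_pos: [0.5863, -0.3032, 0.0409]
eef_rot: [1.0, 0.028, 0.001, 0.0]
contact_force: [1.1, 0.2, -1.5]
opening: 0.393
```

Request:
carry_out(
  motion=[
    [[0,0,0,0,0,0,52],[0,0,0,0,0,0,52],[0,0,0,0,0,0,52],[0,0,-30,0,0,0,52],[0,0,-45,0,0,0,60],[0,0,-45,0,0,0,75],[0,0,0,0,0,0,75]],
  ],
)

```text
clock: 6.3
tool_pos: [0.5899, -0.305, 0.1667]
eef_rot: [1.0, 0.027, 0.006, 0.003]
contact_force: [0.1, -0.2, 0.0]
opening: 0.745
```

Run:
```python
from h import *
p=pose(); print(p[0],p[1],p[3]['opening'])
y=np.radians(115-180); y=np.radians(-65+90*0)
a=plan(.452,-.0085,.14,y); plan(.452,-.0085,.031,y,start=a)
a=plan(.452,-.0085,.14,y+np.pi,)
print(readout.get_state()['q'])
s=snap('wrist','w4')
```

```text
[ 0.58985998 -0.30495302  0.16673466] 0.05425285693593687 0.7448556768033597
-> 0.452 -0.009 0.140 yaw -1.13 dyaw -1.19 n 9
   [-14, -34, 3, 0, 0, np.float64(0.132)]
   [-18, -32, 3, 0, 0, np.float64(0.132)]
   [-22, -29, 3, 0, 0, np.float64(0.132)]
   [-25, -26, 3, 0, 0, np.float64(0.132)]
   [-29, -22, 3, 0, 0, np.float64(0.132)]
   [-31, -18, 3, 0, 0, np.float64(0.132)]
   [-33, -14, 3, 0, 0, np.float64(0.132)]
   [-35, -10, 3, 0, 0, np.float64(0.132)]
   [-36, -5, 3, 0, 0, np.float64(0.132)]
-> 0.452 -0.009 0.031 yaw -1.13 dyaw 0.00 n 3
   [0, 0, 36, 0, 0, np.float64(-0.0)]
   [0, 0, 36, 0, 0, np.float64(-0.0)]
   [0, 0, 36, 0, 0, np.float64(-0.0)]
-> 0.452 -0.009 0.140 yaw 2.01 dyaw 1.95 n 14
   [-9, -22, 2, 0, 0, np.float64(-0.139)]
   [-6, -23, 2, 0, 0, np.float64(-0.139)]
   [-2, -23, 2, 0, 0, np.float64(-0.139)]
   [1, -23, 2, 0, 0, np.float64(-0.139)]
   [4, -23, 2, 0, 0, np.float64(-0.139)]
   [7, -22, 2, 0, 0, np.float64(-0.139)]
   [10, -21, 2, 0, 0, np.float64(-0.139)]
   [13, -19, 2, 0, 0, np.float64(-0.139)]
   [16, -17, 2, 0, 0, np.float64(-0.139)]
   [18, -15, 2, 0, 0, np.float64(-0.139)]
   [20, -12, 2, 0, 0, np.float64(-0.139)]
   [21, -9, 2, 0, 0, np.float64(-0.139)]
   [22, -6, 2, 0, 0, np.float64(-0.139)]
   [23, -3, 2, 0, 0, np.float64(-0.139)]
[ 0.53192195  0.85116677 -0.23750901  1.53069687  0.25536873  0.77705958
 -1.32455494]
```

View pics/w4.png

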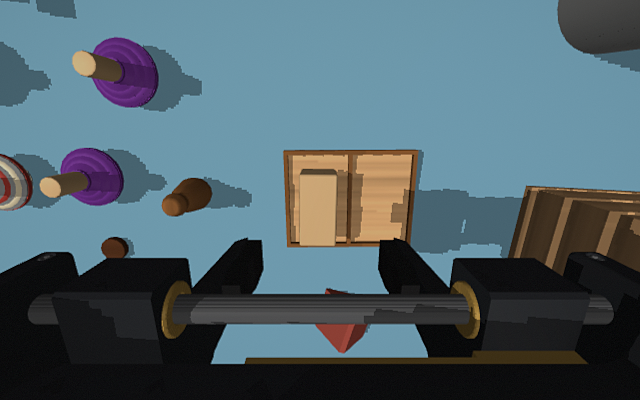

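The first brick sits flat in the left bay (w4, top face about (300..338, 175..245)). Next is brick A; I turn to yaw 2.01 to keep the last joint in range.

Request:
carry_out(
  motion=[
    [[-9,-22,2,0,0,-0.139,75],[-6,-23,2,0,0,-0.139,75],[-2,-23,2,0,0,-0.139,75],[1,-23,2,0,0,-0.139,75],[4,-23,2,0,0,-0.139,75],[7,-22,2,0,0,-0.139,75],[10,-21,2,0,0,-0.139,75]],
  ],
)

```text
clock: 7.05
tool_pos: [0.5151, -0.1545, 0.1447]
eef_rot: [0.869, 0.494, -0.001, -0.001]
contact_force: [0.4, -0.1, -0.2]
opening: 0.748
```

Request:
carry_out(
  motion=[
    [[13,-19,2,0,0,-0.139,75],[16,-17,2,0,0,-0.139,75],[18,-15,2,0,0,-0.139,75],[20,-12,2,0,0,-0.139,75],[21,-9,2,0,0,-0.139,75],[22,-6,2,0,0,-0.139,75],[23,-3,2,0,0,-0.139,75],[0,0,0,0,0,0,75]],
  ],
)

```text
clock: 7.85
tool_pos: [0.4485, -0.0045, 0.131]
eef_rot: [0.537, 0.844, 0.0, -0.002]
contact_force: [0.2, 0.0, 0.6]
opening: 0.749
```

Request:
carry_out(
  motion=[
    [[0,0,0,0,0,0,75]],
  ],
)

```text
clock: 7.95
tool_pos: [0.4499, -0.0078, 0.1312]
eef_rot: [0.54, 0.841, -0.001, -0.001]
contact_force: [-0.7, 0.0, -0.4]
opening: 0.752
```

Run:
```python
from seg import *
p=pose(); print(p[0],p[1],p[3]['opening'],p[3]['q'])
y=np.radians(115); plan(.452,-.0085,.031,y)
s=load('w4'); im,h=chans(s); m=(im[...,0]>150)
q=np.array([[300,175],[338,175],[337,245],[300,245.]]); print([ray(s,k,.039)[:2].round(3).tolist() for k in q]); 
print('tray',[ray(s,k,.01)[:2].round(3).tolist() for k in [[285,151],[419,151],[413,246],[287,246]]])
```

```text
[ 0.44989441 -0.00775726  0.13117199] 1.9995981030055703 0.7517901718127415 [ 0.24501529  0.75978522 -0.53406402  2.1801574   0.93858667  0.44982158
 -0.61983978]
-> 0.452 -0.009 0.031 yaw 2.01 dyaw 0.01 n 3
   [-1, 1, 33, 0, 0, np.float64(-0.003)]
   [-1, 1, 33, 0, 0, np.float64(-0.003)]
   [-1, 1, 33, 0, 0, np.float64(-0.003)]
[[0.617, -0.286], [0.619, -0.32], [0.551, -0.324], [0.549, -0.288]]
tray [[0.634, -0.269], [0.641, -0.399], [0.541, -0.408], [0.534, -0.273]]
```

Request:
carry_out(
  motion=[
    [[-1,0,42,0,0,-0.005,75],[-1,0,34,0,0,-0.005,75],[0,0,18,0,0,0,75],[0,0,6,0,0,0,75],[0,0,0,0,0,0,30],[0,0,0,0,0,0,30],[0,0,0,0,0,0,30],[0,0,0,0,0,0,30]],
  ],
)

```text
clock: 8.75
tool_pos: [0.4517, -0.0097, 0.0323]
eef_rot: [0.536, 0.844, 0.0, 0.0]
contact_force: [0.0, -0.5, 0.6]
opening: 0.413
```

Request:
carry_out(
  motion=[
    [[0,0,0,0,0,0,30],[0,0,-25,0,0,0,30],[0,0,-45,0,0,0,30],[0,0,-30,0,0,0,30],[0,0,0,0,0,0,30]],
  ],
)

```text
clock: 9.25
tool_pos: [0.4562, -0.0108, 0.1084]
eef_rot: [0.537, 0.843, 0.002, 0.008]
contact_force: [0.2, 0.1, -1.5]
opening: 0.395
```

Run:
```python
from h import *
p=pose(); print(p[0],p[1],p[3]['opening'])
plan(.588,-.367,.12,np.radians(183.1),step=43)
```

```text
[ 0.45618422 -0.01082241  0.10842269] 2.006748553995127 0.3952973542502924
-> 0.588 -0.367 0.120 yaw 3.20 dyaw 1.19 n 9
   [-42, -3, -1, 0, 0, np.float64(-0.132)]
   [-41, -9, -1, 0, 0, np.float64(-0.132)]
   [-40, -14, -1, 0, 0, np.float64(-0.132)]
   [-37, -19, -1, 0, 0, np.float64(-0.132)]
   [-35, -24, -1, 0, 0, np.float64(-0.132)]
   [-31, -29, -1, 0, 0, np.float64(-0.132)]
   [-27, -32, -1, 0, 0, np.float64(-0.132)]
   [-23, -36, -1, 0, 0, np.float64(-0.132)]
   [-18, -38, -1, 0, 0, np.float64(-0.132)]
```

Request:
carry_out(
  motion=[
    [[-42,-3,-5,0,0,-0.132,30],[-41,-9,-5,0,0,-0.132,30],[-40,-14,-5,0,0,-0.132,30],[-37,-19,-2,0,0,-0.132,30],[-35,-24,0,0,0,-0.132,30],[-31,-29,0,0,0,-0.132,30]],
  ],
)

```text
clock: 9.85
tool_pos: [0.5288, -0.2316, 0.1217]
eef_rot: [0.2, 0.98, -0.002, 0.006]
contact_force: [0.9, 0.8, -0.2]
opening: 0.392
```

Request:
carry_out(
  motion=[
    [[-27,-32,0,0,0,-0.132,30],[-23,-36,0,0,0,-0.132,30],[-18,-38,0,0,0,-0.132,30],[0,0,0,0,0,0,30],[0,0,0,0,0,0,30]],
  ],
)

```text
clock: 10.35
tool_pos: [0.5639, -0.3493, 0.1222]
eef_rot: [0.012, 1.0, -0.003, 0.005]
contact_force: [-0.9, -0.1, -0.4]
opening: 0.397
```

```bash
cat >> h.py <<'E'
def tilt():
    p,w,M,st=pose(); D=R.from_euler('z',w)*R.from_euler('x',np.pi)
    return (R.from_matrix(M).inv()*D).as_rotvec().round(3)
E
python3 - <<'E'
from h import *
p=pose(); print(p[0],p[1],p[3]['opening'],'fix',tilt(),p[3]['q'])
plan(.588,-.367,.038,np.radians(183.1),step=43)
E
```

```text
[ 0.56389006 -0.3493096   0.12215434] 3.1181145325002944 0.39688514405814657 fix [-0.007  0.011 -0.   ] [ 0.91825814  1.05493571 -0.9016053   1.53738312  0.93897539  1.01207788
  1.29267611]
-> 0.588 -0.367 0.038 yaw 3.20 dyaw 0.08 n 2
   [-12, -9, 42, 0, 0, np.float64(-0.039)]
   [-12, -9, 42, 0, 0, np.float64(-0.039)]
```

Some rows were speed-limited, so I correct the position before lowering.

Request:
carry_out(
  motion=[
    [[-12,-9,10,-0.007,0.011,-0.04,30],[-12,-9,12,0,0,-0.04,30],[0,0,0,0,0,0,30],[0,0,0,0,0,0,30]],
  ],
)

```text
clock: 10.75
tool_pos: [0.5885, -0.3646, 0.1015]
eef_rot: [-0.031, 1.0, 0.0, -0.0]
contact_force: [-0.1, 0.6, -1.0]
opening: 0.393
```

Run:
```python
from h import *
p=pose(); print(p[0],p[1],p[3]['opening'],'fix',tilt())
plan(.588,-.367,.038,np.radians(183.1),step=43)
```

```text
[ 0.58852333 -0.36456342  0.1015348 ] -3.08034321730643 0.39338410553270226 fix [ 0.001 -0.    -0.   ]
-> 0.588 -0.367 0.038 yaw 3.20 dyaw -0.01 n 2
   [0, -1, 32, 0, 0, np.float64(0.004)]
   [0, -1, 32, 0, 0, np.float64(0.004)]
```

Request:
carry_out(
  motion=[
    [[0,-1,30,0,0,0,30],[0,-1,20,0,0,0,30],[0,0,9,0,0,0,30],[0,0,3,0,0,0,30],[0,0,0,0,0,0,30],[0,0,0,0,0,0,30]],
  ],
)

```text
clock: 11.35
tool_pos: [0.5896, -0.3687, 0.0409]
eef_rot: [-0.03, 1.0, -0.0, 0.001]
contact_force: [-0.8, 0.1, -0.4]
opening: 0.396
```

Request:
carry_out(
  motion=[
    [[0,0,0,0,0,0,50],[0,0,0,0,0,0,50],[0,0,0,0,0,0,50],[0,0,-30,0,0,0,50],[0,0,-40,0,0,0,60],[0,0,-40,0,0,0,80],[0,0,0,0,0,0,80]],
  ],
)

```text
clock: 12.05
tool_pos: [0.5926, -0.3689, 0.1567]
eef_rot: [-0.03, 1.0, -0.002, 0.006]
contact_force: [0.1, 0.2, 0.1]
opening: 0.746
```

Run:
```python
from h import *
p=pose(); print(p[0],p[1],p[3]['opening'],'fix',tilt())
plan(.449,-.343,.13,np.radians(78.4),step=43)
snap('wrist','w5')
```

```text
[ 0.59255219 -0.36886472  0.15665423] -3.082101329387708 0.7459200952661084 fix [-0.004  0.011 -0.   ]
-> 0.449 -0.343 0.130 yaw 1.37 dyaw -1.83 n 14
   [10, 2, 2, 0, 0, np.float64(0.131)]
   [10, 1, 2, 0, 0, np.float64(0.131)]
   [10, 0, 2, 0, 0, np.float64(0.131)]
   [10, -2, 2, 0, 0, np.float64(0.131)]
   [10, -3, 2, 0, 0, np.float64(0.131)]
   [10, -4, 2, 0, 0, np.float64(0.131)]
   [9, -5, 2, 0, 0, np.float64(0.131)]
   [8, -7, 2, 0, 0, np.float64(0.131)]
   [7, -8, 2, 0, 0, np.float64(0.131)]
   [6, -8, 2, 0, 0, np.float64(0.131)]
   [5, -9, 2, 0, 0, np.float64(0.131)]
   [4, -10, 2, 0, 0, np.float64(0.131)]
   [2, -10, 2, 0, 0, np.float64(0.131)]
   [1, -10, 2, 0, 0, np.float64(0.131)]
```

View pics/w5.png

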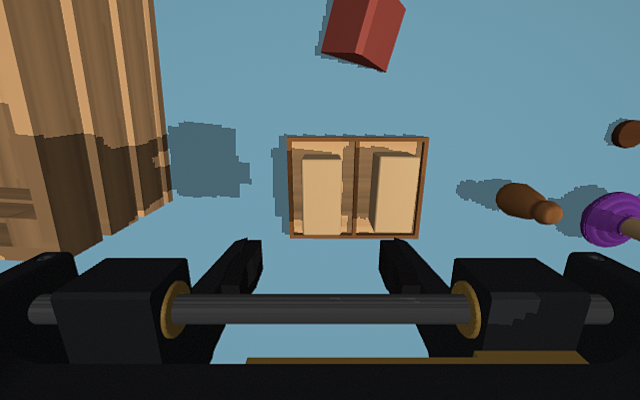

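Both bricks lie flat in their bays, at (322,195) and (396,193), and the skittle still stands. On to the roof block.

Request:
carry_out(
  motion=[
    [[10,2,2,0,0.011,0.131,85],[10,1,2,0,0,0.131,85],[10,0,2,0,0,0.131,85],[10,-2,2,0,0,0.131,85],[10,-3,2,0,0,0.131,85],[10,-4,2,0,0,0.131,85],[9,-5,2,0,0,0.131,85]],
  ],
)

```text
clock: 12.8
tool_pos: [0.5166, -0.3557, 0.1351]
eef_rot: [0.418, 0.908, -0.002, -0.006]
contact_force: [-0.7, 0.6, -0.3]
opening: 0.851
```

Request:
carry_out(
  motion=[
    [[8,-7,2,0,0,0.131,85],[7,-8,2,0,0,0.131,85],[6,-8,2,0,0,0.131,85],[5,-9,2,0,0,0.131,85],[4,-10,2,0,0,0.131,85],[2,-10,2,0,0,0.131,85],[1,-10,2,0,0,0.131,85],[0,0,0,0,0,0,85]],
  ],
)

```text
clock: 13.6
tool_pos: [0.4439, -0.3437, 0.1222]
eef_rot: [0.775, 0.631, -0.006, -0.005]
contact_force: [-0.2, -0.2, 0.5]
opening: 0.848
```

Request:
carry_out(
  motion=[
    [[0,0,0,0,0,0,85]],
  ],
)

```text
clock: 13.7
tool_pos: [0.4462, -0.3439, 0.1227]
eef_rot: [0.774, 0.633, -0.004, -0.003]
contact_force: [0.3, 0.1, 0.1]
opening: 0.851
```

Run:
```python
from h import *
p=pose(); print(p[0],p[1],p[3]['opening'],'fix',tilt())
plan(.449,-.343,.032,np.radians(78.4),step=43)
```

```text
[ 0.44623989 -0.34390823  0.12274011] 1.370880045842571 0.8507048488240261 fix [-0.011  0.002 -0.   ]
-> 0.449 -0.343 0.032 yaw 1.37 dyaw -0.00 n 3
   [0, 1, 30, 0, 0, np.float64(0.001)]
   [0, 1, 30, 0, 0, np.float64(0.001)]
   [0, 1, 30, 0, 0, np.float64(0.001)]
```

Request:
carry_out(
  motion=[
    [[1,1,38,-0.011,0,0,85],[0,1,30,0,0,0,85],[0,0,16,0,0,0,85],[0,0,6,0,0,0,85],[0,0,0,0,0,0,50],[0,0,0,0,0,0,50],[0,0,0,0,0,0,50],[0,0,0,0,0,0,50]],
  ],
  squeeze=18,
)

```text
clock: 14.5
tool_pos: [0.4487, -0.3439, 0.0342]
eef_rot: [0.775, 0.632, -0.0, 0.002]
contact_force: [0.3, -0.2, 2.3]
opening: 0.564
```

Request:
carry_out(
  motion=[
    [[0,0,0,0,0,0,50],[0,0,-20,0,0,0,50],[0,0,-40,0,0,0,50],[0,0,-45,0,0,0,50],[0,0,-30,0,0,0,50],[0,0,0,0,0,0,50]],
  ],
)

```text
clock: 15.1
tool_pos: [0.4503, -0.3442, 0.1725]
eef_rot: [0.775, 0.632, 0.001, 0.005]
contact_force: [-0.1, 0.1, -0.7]
opening: 0.563
```

Run:
```python
from h import *
p=pose(); print(p[0],p[1],p[3]['opening'],'fix',tilt())
plan(.432,.1785,.15,np.radians(102.3),step=36)
```

```text
[ 0.45028377 -0.3442473   0.17245875] 1.3672752124648384 0.5628955379727579 fix [0.009 0.005 0.   ]
-> 0.432 0.178 0.150 yaw 1.79 dyaw 0.42 n 15
   [34, -8, 1, 0, 0, np.float64(-0.028)]
   [34, -7, 1, 0, 0, np.float64(-0.028)]
   [34, -6, 1, 0, 0, np.float64(-0.028)]
   [34, -5, 1, 0, 0, np.float64(-0.028)]
   [35, -4, 1, 0, 0, np.float64(-0.028)]
   [35, -3, 1, 0, 0, np.float64(-0.028)]
   [35, -2, 1, 0, 0, np.float64(-0.028)]
   [35, -2, 1, 0, 0, np.float64(-0.028)]
   [35, -1, 1, 0, 0, np.float64(-0.028)]
   [35, 0, 1, 0, 0, np.float64(-0.028)]
   [35, 1, 1, 0, 0, np.float64(-0.028)]
   [35, 2, 1, 0, 0, np.float64(-0.028)]
   [35, 3, 1, 0, 0, np.float64(-0.028)]
   [35, 4, 1, 0, 0, np.float64(-0.028)]
   [34, 5, 1, 0, 0, np.float64(-0.028)]
```

Request:
carry_out(
  motion=[
    [[34,-8,1,0.009,0.005,-0.028,50],[34,-7,1,0,0,-0.028,50],[34,-6,1,0,0,-0.028,50],[34,-5,1,0,0,-0.028,50],[35,-4,1,0,0,-0.028,50],[35,-3,1,0,0,-0.028,50],[35,-2,1,0,0,-0.028,50],[35,-2,1,0,0,-0.028,50]],
  ],
)

```text
clock: 15.9
tool_pos: [0.4394, -0.063, 0.1605]
eef_rot: [0.699, 0.715, -0.001, -0.005]
contact_force: [0.3, -0.3, -0.3]
opening: 0.567
```

Request:
carry_out(
  motion=[
    [[35,-1,1,0,0,-0.028,50],[35,0,1,0,0,-0.028,50],[35,1,1,0,0,-0.028,50],[35,2,1,0,0,-0.028,50],[35,3,1,0,0,-0.028,50],[35,4,1,0,0,-0.028,50],[34,5,1,0,0,-0.028,50],[0,0,0,0,0,0,50]],
  ],
)

```text
clock: 16.7
tool_pos: [0.4278, 0.1863, 0.155]
eef_rot: [0.623, 0.782, 0.002, -0.006]
contact_force: [0.0, -1.3, -0.2]
opening: 0.566
```

Request:
carry_out(
  motion=[
    [[0,0,0,0,0,0,50]],
  ],
)

```text
clock: 16.8
tool_pos: [0.4277, 0.1803, 0.1546]
eef_rot: [0.626, 0.78, -0.001, -0.004]
contact_force: [0.8, 0.1, -1.7]
opening: 0.566
```

Run:
```python
from h import *
p=pose(); print(p[0],p[1],p[3]['opening'],'fix',tilt())
plan(.432,.1785,.039,np.radians(102.3),step=43)
```

```text
[0.42774482 0.18034906 0.15460616] 1.789193711361344 0.5655355991910395 fix [-0.008 -0.005  0.   ]
-> 0.432 0.178 0.039 yaw 1.79 dyaw -0.00 n 3
   [-1, 1, 39, 0, 0, np.float64(0.001)]
   [-1, 1, 39, 0, 0, np.float64(0.001)]
   [-1, 1, 39, 0, 0, np.float64(0.001)]
```

Request:
carry_out(
  motion=[
    [[-1,2,40,-0.008,-0.005,0,50],[-1,2,40,0,0,0,50],[0,0,22,0,0,0,50],[0,0,9,0,0,0,50],[0,0,4,0,0,0,50],[0,0,0,0,0,0,50]],
  ],
)

```text
clock: 17.4
tool_pos: [0.4324, 0.178, 0.0399]
eef_rot: [0.627, 0.779, -0.0, 0.001]
contact_force: [-0.1, -0.2, -0.4]
opening: 0.568
```

Request:
carry_out(
  motion=[
    [[0,0,0,0,0,0,50]],
  ],
)

```text
clock: 17.5
tool_pos: [0.4328, 0.1787, 0.0407]
eef_rot: [0.627, 0.779, 0.001, 0.001]
contact_force: [0.1, 0.5, -0.2]
opening: 0.563
```

Request:
carry_out(
  motion=[
    [[0,0,2,0,0,0,50],[0,0,0,0,0,0,68],[0,0,0,0,0,0,68],[0,0,0,0,0,0,68],[0,0,-30,0,0,0,68],[0,0,-45,0,0,0,70],[0,0,-45,0,0,0,70],[0,0,0,0,0,0,70]],
  ],
)

```text
clock: 18.3
tool_pos: [0.4344, 0.1807, 0.1627]
eef_rot: [0.627, 0.779, 0.005, 0.001]
contact_force: [0.4, -0.2, -0.6]
opening: 0.698
```

Run:
```python
from h import *
p=pose(); print(p[0],p[1],p[3]['opening'],'fix',tilt(),p[3]['q'])
plan(.4334,.3338,.15,np.radians(215.3),step=43)
snap('wrist','w6')
```

```text
[0.43437788 0.18065508 0.16273495] 1.786725925590977 0.6978380464206747 fix [ 0.01  -0.004 -0.   ] [-0.17876135  0.69939953 -0.50061816  2.11293197  0.71661574  0.48913776
 -1.01140563]
-> 0.433 0.334 0.150 yaw 3.76 dyaw 1.97 n 15
   [10, 2, 1, 0, 0, np.float64(-0.131)]
   [10, 3, 1, 0, 0, np.float64(-0.131)]
   [9, 5, 1, 0, 0, np.float64(-0.131)]
   [8, 6, 1, 0, 0, np.float64(-0.131)]
   [8, 7, 1, 0, 0, np.float64(-0.131)]
   [7, 8, 1, 0, 0, np.float64(-0.131)]
   [6, 9, 1, 0, 0, np.float64(-0.131)]
   [4, 9, 1, 0, 0, np.float64(-0.131)]
   [3, 10, 1, 0, 0, np.float64(-0.131)]
   [2, 10, 1, 0, 0, np.float64(-0.131)]
   [0, 10, 1, 0, 0, np.float64(-0.131)]
   [-1, 10, 1, 0, 0, np.float64(-0.131)]
   [-2, 10, 1, 0, 0, np.float64(-0.131)]
   [-3, 10, 1, 0, 0, np.float64(-0.131)]
   [-5, 9, 1, 0, 0, np.float64(-0.131)]
```

View pics/w6.png

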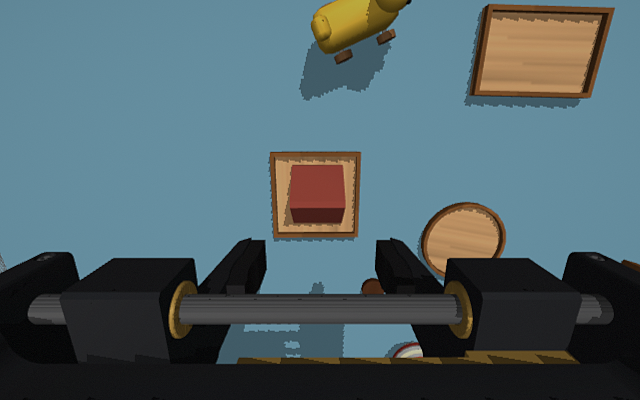

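The roof block (318,194) sits inside its square tray, clear of the rims. Now the duck.

Request:
carry_out(
  motion=[
    [[10,2,1,0.01,-0.004,-0.131,70],[10,3,1,0,0,-0.131,70],[9,5,1,0,0,-0.131,70],[8,6,1,0,0,-0.131,70],[8,7,1,0,0,-0.131,70],[7,8,1,0,0,-0.131,70],[6,9,1,0,0,-0.131,70],[4,9,1,0,0,-0.131,70]],
  ],
)

```text
clock: 19.15
tool_pos: [0.431, 0.262, 0.1484]
eef_rot: [0.149, 0.989, -0.004, -0.004]
contact_force: [0.4, 0.4, -0.4]
opening: 0.701
```

Request:
carry_out(
  motion=[
    [[3,10,1,0,0,-0.131,70],[2,10,1,0,0,-0.131,70],[0,10,1,0,0,-0.131,70],[-1,10,1,0,0,-0.131,70],[-2,10,1,0,0,-0.131,70],[-3,10,1,0,0,-0.131,70],[-5,9,1,0,0,-0.131,70],[0,0,0,0,0,0,70]],
  ],
)

```text
clock: 19.95
tool_pos: [0.4306, 0.3345, 0.1408]
eef_rot: [-0.302, 0.953, -0.001, -0.005]
contact_force: [-0.8, 0.6, 0.9]
opening: 0.7
```

Request:
carry_out(
  motion=[
    [[0,0,0,0,0,0,70]],
  ],
)

```text
clock: 20.05
tool_pos: [0.431, 0.3329, 0.1412]
eef_rot: [-0.3, 0.954, -0.002, -0.005]
contact_force: [0.1, -0.2, 0.8]
opening: 0.702
```

Run:
```python
from h import *
p=pose(); print(p[0],p[1],p[3]['opening'],'fix',tilt(),p[3]['q'])
plan(.4334,.3338,.038,np.radians(215.3),step=43)
```

```text
[0.43103362 0.33293099 0.14120186] -2.5330549326084073 0.7023487664759458 fix [-0.002 -0.011  0.   ] [-0.20609952  0.95380393 -0.98201172  1.87932805  1.01155645  0.92469374
  0.48308645]
-> 0.433 0.334 0.038 yaw 3.76 dyaw 0.01 n 3
   [-1, 0, 34, 0, 0, np.float64(-0.003)]
   [-1, 0, 34, 0, 0, np.float64(-0.003)]
   [-1, 0, 34, 0, 0, np.float64(-0.003)]
```

Request:
carry_out(
  motion=[
    [[-1,0,40,-0.002,-0.011,-0.004,70],[-1,0,36,0,0,-0.004,70],[-1,0,18,0,0,0,70],[0,0,9,0,0,0,70],[0,0,1,0,0,0,70],[0,0,0,0,0,0,25],[0,0,0,0,0,0,25],[0,0,0,0,0,0,25]],
  ],
)

```text
clock: 20.85
tool_pos: [0.4343, 0.3356, 0.0394]
eef_rot: [-0.304, 0.953, 0.001, 0.002]
contact_force: [-1.0, -0.5, 0.1]
opening: 0.453
```

Request:
carry_out(
  motion=[
    [[0,0,0,0,0,0,25],[0,0,0,0,0,0,25],[0,0,0,0,0,0,25]],
  ],
)

```text
clock: 21.15
tool_pos: [0.4341, 0.3355, 0.039]
eef_rot: [-0.305, 0.952, 0.001, 0.001]
contact_force: [0.4, -0.4, 5.8]
opening: 0.34
```

Request:
carry_out(
  motion=[
    [[0,0,-15,0,0,0,25],[0,0,-30,0,0,0,25],[0,0,-40,0,0,0,25],[0,0,0,0,0,0,25]],
  ],
)

```text
clock: 21.55
tool_pos: [0.4347, 0.3377, 0.1275]
eef_rot: [-0.305, 0.952, 0.003, 0.004]
contact_force: [1.2, -0.8, -0.5]
opening: 0.337
```

Run:
```python
from h import *
p=pose(); print(p[0],p[1],p[3]['opening'],'fix',tilt())
plan(.597,.3475,.12,np.radians(191.8),step=36)
s=load('w6')
print('stall w6',[ray(s,k,.01)[:2].round(3).tolist() for k in [[486,5],[613,8],[590,97],[471,95]]])
```

```text
[0.43469496 0.33765581 0.12754995] -2.5222936426157974 0.33735455061842995 fix [0.004 0.009 0.   ]
-> 0.597 0.347 0.120 yaw 3.35 dyaw -0.41 n 5
   [-28, -17, 2, 0, 0, np.float64(0.083)]
   [-29, -15, 2, 0, 0, np.float64(0.083)]
   [-30, -12, 2, 0, 0, np.float64(0.083)]
   [-31, -10, 2, 0, 0, np.float64(0.083)]
   [-32, -7, 2, 0, 0, np.float64(0.083)]
stall w6 [[0.539, 0.373], [0.645, 0.395], [0.66, 0.325], [0.552, 0.303]]
```

Request:
carry_out(
  motion=[
    [[-28,-17,2,0.004,0.009,0.083,25],[-29,-15,2,0,0,0.083,25],[-30,-12,2,0,0,0.083,25],[-31,-10,2,0,0,0.083,25],[-32,-7,2,0,0,0.083,25],[0,0,0,0,0,0,25],[0,0,0,0,0,0,25]],
  ],
)

```text
clock: 22.25
tool_pos: [0.5958, 0.3453, 0.1114]
eef_rot: [-0.102, 0.995, -0.003, -0.003]
contact_force: [-0.7, 0.4, -1.8]
opening: 0.336
```

Run:
```python
from h import *
p=pose(); print(p[0],p[1],p[3]['opening'],'fix',tilt())
plan(.598,.349,.044,np.radians(191.8),step=43)
```

```text
[0.59584742 0.34530887 0.11137322] -2.9376480565673515 0.33557893313286447 fix [-0.006 -0.007  0.   ]
-> 0.598 0.349 0.044 yaw 3.35 dyaw 0.00 n 2
   [-1, 2, 34, 0, 0, np.float64(-0.001)]
   [-1, 2, 34, 0, 0, np.float64(-0.001)]
```

Request:
carry_out(
  motion=[
    [[-2,2,32,-0.006,-0.007,0,25],[-1,2,24,0,0,0,25],[0,0,9,0,0,0,25],[0,0,4,0,0,0,25],[0,0,0,0,0,0,25],[0,0,0,0,0,0,25]],
  ],
)

```text
clock: 22.85
tool_pos: [0.5987, 0.351, 0.0451]
eef_rot: [-0.102, 0.995, 0.001, 0.001]
contact_force: [-0.7, -0.0, -0.5]
opening: 0.34
```

Run:
```python
from h import *
p=pose(); print(p[0],p[1],p[3]['opening'],'fix',tilt(),p[3]['contact_force'])
```

```text
[0.59870757 0.35101549 0.04505995] -2.9370839530134103 0.3398451347357074 fix [0.002 0.003 0.   ] [-0.69125017 -0.0289266  -0.49388808]
```

Request:
carry_out(
  motion=[
    [[0,0,2,0,0,0,25],[0,0,0,0,0,0,50],[0,0,0,0,0,0,50],[0,0,0,0,0,0,50],[0,0,-25,0,0,0,50],[0,0,-45,0,0,0,50],[0,0,-45,0,0,0,50],[0,0,0,0,0,0,50]],
  ],
)

```text
clock: 23.65
tool_pos: [0.6004, 0.3537, 0.1643]
eef_rot: [-0.102, 0.995, 0.005, 0.005]
contact_force: [0.9, -0.0, 0.2]
opening: 0.497
```

Run:
```python
from h import *
p=pose(); print(p[0],p[1],p[3]['opening'],'fix',tilt(),p[3]['q'])
plan(.5906,.0067,.16,np.radians(180),step=38)
snap('wrist','w7')
```

```text
[0.60037988 0.35373058 0.16425577] -2.938159935568418 0.49712307672888983 fix [0.008 0.011 0.   ] [-0.18565958  1.03556731 -0.91702997  1.39874827  0.86262006  1.1157185
  0.54002024]
-> 0.591 0.007 0.160 yaw 3.14 dyaw -0.20 n 10
   [8, -34, 0, 0, 0, np.float64(0.02)]
   [7, -34, 0, 0, 0, np.float64(0.02)]
   [7, -34, 0, 0, 0, np.float64(0.02)]
   [6, -34, 0, 0, 0, np.float64(0.02)]
   [5, -34, 0, 0, 0, np.float64(0.02)]
   [4, -34, 0, 0, 0, np.float64(0.02)]
   [4, -35, 0, 0, 0, np.float64(0.02)]
   [3, -35, 0, 0, 0, np.float64(0.02)]
   [2, -35, 0, 0, 0, np.float64(0.02)]
   [2, -35, 0, 0, 0, np.float64(0.02)]
```

View pics/w7.png

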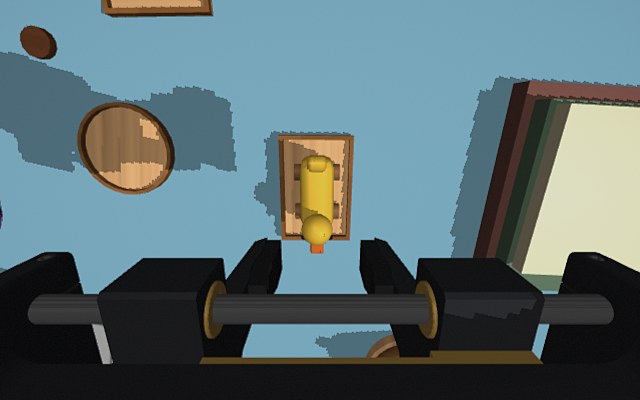

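The duck stands lengthwise in its stall at (317,200), with all wheels inside. Last comes the spinning top.

Request:
carry_out(
  motion=[
    [[8,-34,0,0.008,0.011,0.02,50],[7,-34,0,0,0,0.02,50],[7,-34,0,0,0,0.02,50],[6,-34,0,0,0,0.02,50],[5,-34,0,0,0,0.02,50],[4,-34,0,0,0,0.02,50],[4,-35,0,0,0,0.02,50],[3,-35,0,0,0,0.02,50]],
  ],
)

```text
clock: 24.5
tool_pos: [0.5904, 0.0705, 0.1575]
eef_rot: [-0.022, 1.0, -0.005, -0.005]
contact_force: [0.6, -0.4, 0.5]
opening: 0.5
```

Request:
carry_out(
  motion=[
    [[2,-35,0,0,0,0.02,50],[2,-35,0,0,0,0.02,50],[0,0,0,0,0,0,50],[0,0,0,0,0,0,50]],
  ],
)

```text
clock: 24.9
tool_pos: [0.589, 0.0013, 0.1585]
eef_rot: [-0.001, 1.0, -0.004, -0.005]
contact_force: [0.4, 0.2, 0.3]
opening: 0.501
```

Run:
```python
from seg import *
p=pose(); print(p[0],p[1],p[3]['opening'],'fix',tilt())
plan(.5906,.0067,.056,np.radians(180),step=38)
s=load('w7'); im,h=chans(s); m=(im[...,0]>im[...,2]+15); m[:,:60]=0; m[:,200:]=0; m[:80]=0
c=max(blobs(s,m),key=cv2.contourArea); e=cv2.fitEllipse(cv2.convexHull(c)); print('dish',e,ray(s,e[0],.009),[ray(s,k,.01)[:2].round(3) for k in [[79,147],[173,147],[126,101],[126,193]]])
```

```text
[0.58903247 0.0013118  0.15845481] -3.1393694138327617 0.5007573728734012 fix [-0.009 -0.01   0.   ]
-> 0.591 0.007 0.056 yaw 3.14 dyaw -0.00 n 3
   [-1, 2, 34, 0, 0, np.float64(0.001)]
   [-1, 2, 34, 0, 0, np.float64(0.001)]
   [-1, 2, 34, 0, 0, np.float64(0.001)]
dish ((125.16132354736328, 147.59481811523438), (85.44481658935547, 102.74394226074219), 126.36933135986328) [0.59553341 0.16343384 0.009     ] [array([0.604, 0.121]), array([0.586, 0.209]), array([0.552, 0.165]), array([0.641, 0.165])]
```

Request:
carry_out(
  motion=[
    [[-2,6,10,-0.009,-0.01,0,50],[0,0,0,0,0,0,50],[0,0,40,0,0,0,50],[0,0,34,0,0,0,50],[0,0,13,0,0,0,50],[0,0,6,0,0,0,50],[0,0,0,0,0,0,50]],
  ],
)

```text
clock: 25.6
tool_pos: [0.5919, 0.0092, 0.0566]
eef_rot: [-0.003, 1.0, 0.001, 0.001]
contact_force: [0.1, -0.2, -0.3]
opening: 0.498
```

Request:
carry_out(
  motion=[
    [[0,0,0,0,0,0,10],[0,0,0,0,0,0,10],[0,0,0,0,0,0,10],[0,0,0,0,0,0,10],[0,0,0,0,0,0,10],[0,0,0,0,0,0,10]],
  ],
)

```text
clock: 26.2
tool_pos: [0.5922, 0.0082, 0.0571]
eef_rot: [-0.002, 1.0, 0.0, 0.002]
contact_force: [-0.4, -1.1, 4.9]
opening: 0.196
```

Run:
```python
from h import *
p=pose(); print(p[0],p[1],p[3]['opening'],'fix',tilt(),p[3]['contact_force'])
```

```text
[0.592222   0.00819698 0.05712187] -3.137798912778889 0.19632294917990217 fix [0.    0.003 0.   ] [-0.37509804 -1.05930064  4.8892372 ]
```

Request:
carry_out(
  motion=[
    [[0,0,-15,0,0,0,10],[0,0,-30,0,0,0,10],[-1,30,-10,0,0,0,10],[-1,40,0,0,0,0,10],[-1,40,0,0,0,0,10],[-1,30,0,0,0,0,10],[0,13,0,0,0,0,10],[0,0,0,0,0,0,10]],
  ],
)

```text
clock: 27.0
tool_pos: [0.5945, 0.1635, 0.1122]
eef_rot: [-0.004, 1.0, 0.001, 0.001]
contact_force: [-0.3, -0.1, -0.9]
opening: 0.197
```

Request:
carry_out(
  motion=[
    [[0,0,0,0,0,0,10],[0,0,0,0,0,0,10]],
  ],
)

```text
clock: 27.2
tool_pos: [0.5953, 0.1583, 0.1112]
eef_rot: [-0.001, 1.0, -0.001, 0.001]
contact_force: [-0.9, 0.7, -0.2]
opening: 0.194
```

Run:
```python
from h import *
p=pose(); print(p[0],p[1],p[3]['opening'],'fix',tilt(),p[3]['contact_force'])
plan(.597,.1615,.061,np.radians(180))
```

```text
[0.5953176  0.15831136 0.11119036] -3.140519072357562 0.1940374584872872 fix [-0.002  0.002 -0.   ] [-0.91388312  0.68081373 -0.2103563 ]
-> 0.597 0.162 0.061 yaw 3.14 dyaw -0.00 n 2
   [-1, 2, 25, 0, 0, np.float64(0.001)]
   [-1, 2, 25, 0, 0, np.float64(0.001)]
```

Request:
carry_out(
  motion=[
    [[-1,2,24,0,0,0,10],[-1,1,14,0,0,0,10],[0,0,8,0,0,0,10],[0,0,4,0,0,0,10],[0,0,0,0,0,0,10],[0,0,0,0,0,0,10]],
  ],
)

```text
clock: 27.8
tool_pos: [0.5973, 0.1644, 0.0619]
eef_rot: [-0.002, 1.0, 0.0, 0.001]
contact_force: [-0.2, -0.2, 0.2]
opening: 0.199
```

Run:
```python
from h import *
p=pose(); print(p[0],p[1],p[3]['opening'],'fix',tilt(),p[3]['contact_force'])
```

```text
[0.59734337 0.16438083 0.06194346] -3.1377975174478 0.1985196139755365 fix [0.001 0.003 0.   ] [-0.22950937 -0.18300285  0.22092805]
```

Request:
carry_out(
  motion=[
    [[0,0,1,0,0,0,10],[0,0,0,0,0,0,45],[0,0,0,0,0,0,45],[0,0,0,0,0,0,45],[0,0,-15,0,0,0,45],[0,0,-40,0,0,0,45],[0,0,-45,0,0,0,45],[20,-30,-45,0,0,0,45]],
  ],
)

```text
clock: 28.6
tool_pos: [0.5807, 0.1429, 0.2034]
eef_rot: [-0.004, 1.0, 0.003, 0.003]
contact_force: [-0.4, -0.8, 1.3]
opening: 0.447
```

Request:
carry_out(
  motion=[
    [[30,-40,-45,0,0,0,45],[30,-40,-45,0,0,0,45],[30,-40,-20,0,0,0,45],[30,0,0,0,0,0,45],[0,0,0,0,0,0,45]],
  ],
)

```text
clock: 29.1
tool_pos: [0.4739, 0.0397, 0.2861]
eef_rot: [-0.002, 1.0, -0.002, 0.001]
contact_force: [0.9, -0.2, -0.7]
opening: 0.448
```

Run:
```python
from h import *
p=pose(); print(p[0],p[1],p[3]['clock'])
a=snap('top','t9'); b=snap('wrist','w9')
x=np.vstack([cv2.resize(a['pixels'][130:300,160:500,::-1],(640,320),interpolation=2),b['pixels'][:250,:,::-1]]); cv2.imwrite('pics/f.png',x)
```

```text
[0.47385664 0.03971502 0.28614747] -3.1366551709840356 29.1
```

View pics/f.png

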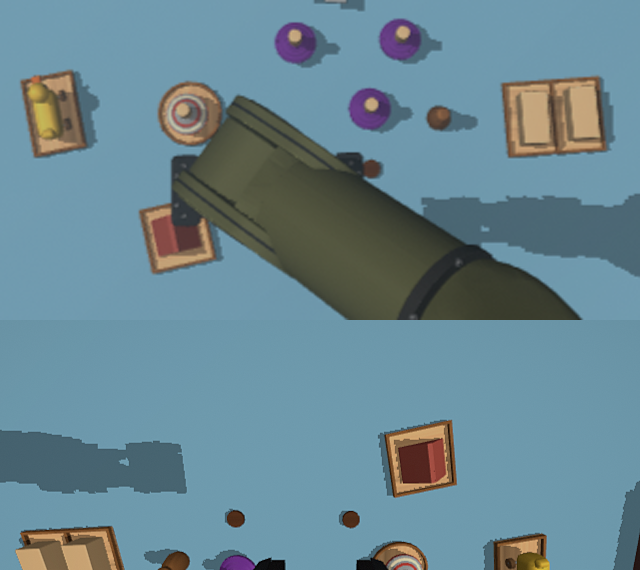

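The final view shows every toy in its own tray, with the skittle and purple tops in place. I run one numeric check on the top picture before handing in.

Run:
```python
from seg import *
s=load('t9'); s0=load('top0'); f=640/340
c=lambda u,v:(u/f+160,v/(320/170)+130)
print('handle vs dish',ray(s,c(184.5,109),.067)[:2],'(.597,.161)')
print('roof',ray(s,c(177,237),.03)[:2],'(.432,.1785) rough')
def sk(s):
    im,h=chans(s); m=((im[...,0]>im[...,2]+10)).astype('uint8'); k=np.zeros_like(m); k[175:210,380:408]=m[175:210,380:408]; ys,xs=np.nonzero(k); return xs.mean(),ys.mean(),len(xs)
print('skittle px',sk(s0),sk(s))
B=np.array([.5865,-.335]); a=np.radians(3.1); X=np.array([np.cos(a),np.sin(a)]); Y=np.array([-X[1],X[0]])
for q in([519,92],[555,141]),([566,84],[602,136]): 
    p=ray(s,np.mean([c(*k) for k in q],0),.037)[:2]-B; print('brick in tray',(p@X).round(4),(p@Y).round(4))
d=np.radians(11.8); X=np.array([np.cos(d),np.sin(d)]); Y=np.array([-X[1],X[0]]); p=ray(s,c(47,133),.046)[:2]; hd=ray(s,c(39,92),.0555)[:2]
print('duck head in stall',(hd-[.599,.349])@X,(hd-[.599,.349])@Y,'tail',(p-[.599,.349])@X,(p-[.599,.349])@Y)
print(ticket.finish_job())
```

```text
handle vs dish [0.59372219 0.16023637] (.597,.161)
roof [0.42718853 0.17509278] (.432,.1785) rough
skittle px (np.float64(392.58035714285717), np.float64(191.92857142857142), 112) (np.float64(392.58035714285717), np.float64(191.92857142857142), 112)
brick in tray -0.0031 0.0286
brick in tray 0.0014 -0.0346
duck head in stall 0.022059642593218205 0.0011191675535318956 tail -0.03226271453501463 0.0035663741146558653
the job is handed in; nothing more can be done
None
```

All five toys are in their trays and the job is handed in, at about 29 s of the 128 s allowed. Handing in gave no verdict, so the checks below come from my own pictures.

- **Bricks:** one lies flat in each bay, within about 4 mm of the bay centres.
- **Roof block:** it is in the square tray, roughly 6 mm off centre. The arm hid part of it from the overhead camera, so this figure is the least exact, but a wrist view showed it clear of the rims.
- **Duck:** it stands lengthwise in its stall. The head is 22 mm along from the stall centre, where 21 mm is expected, and within 4 mm across.
- **Spinning top:** it is upright, about 3 mm from the middle of the dish.
- **Skittle:** its pixel position is the same as at the start. The purple look-alikes were not touched.

A few moves fell short, mainly the one carrying the second brick (about 30 mm short). I corrected these from the measured pose before lowering. The tray rim heights were hard to measure well: triangulation gave about 5 mm on the roof tray, and the dish and brick-tray triangulations were not usable. I used the stated 10 mm rim height. The toy heights agreed with the text to 1 mm. None of the checks I ran at the end disagreed.

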